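Clamp the ring and bring the sanding drum into its bore

TASK

Throw the black-knobbed cam lever of the ball vise over into the notch punched with two dots, so that the jaw clamps the gold ring. Then take the cordless handpiece out of its stand, hold it upright with the sanding drum pointing down and lower the drum through the ring, without ever letting it touch the ring or the vise, until the drum shows a little above and a little below the ring. Finish there, with the gripper still holding the handpiece, upright and motionless, with an even gap all round between drum and ring, ready to be switched on; leave the other tools on the bench where they are.

Things in the scene. Friction and masses are not known exactly. Their poses are not given: they have to be found in the camera images.
- clamp_lever (a joint): Vise's cam lever, a steel bar swinging level about an upright pin (point cam_pivot), rad: 0 in the one-dot notch (open), 1.22 in the two-dot notch (clamped), grows anticlockwise from above, stop at 1.28. Bar lies 0.61 clockwise of the vise's x at 0, 0.61 anticlockwise at 1.22. A spring pin drops into a notch from 0.06 either side; about 5 N at the knob frees it; in between slight friction.
- lever_knob (a point): Centre of the lever's black upright knob: round, 19 mm across, straight from 12 mm below to 10 mm above this point, rounded top 16 mm above it; the bar, 12 mm wide, has its top 22 mm below it. 75 mm from the pivot axis, 116 mm above the bench. Can be gripped or pushed from above; turns with the lever.
- cam_pivot (a point): On the lever's upright pivot axis, at the height of the knob's centre (116 mm above the bench); 46 mm from the centre of the clamped ring, along the vise's x axis.
- vise: Goldsmith's ball vise, fixed: round iron body 116 mm across, steel jaw plate with top 85 mm above the bench, jaws 9 mm higher. Origin on the bench under the centre of the clamped ring, z up, x from the fixed V jaw to the sliding jaw and lever pivot. Under the ring a 23 mm through hole and open space: 25 mm free depth below the ring. Closing the jaw pushes the ring 0 to 3 mm along -x into the V.
- vise_seat (a point): Where the centre of the ring's lower face comes when the ring is clamped: on the plate's top, 85 mm above the bench, above the vise's origin.
- ring: Wide gold ring lying flat on the vise's plate between the jaws, loose until clamped: 27 mm outside, 20 mm bore, 12 mm high. Origin at the centre of its lower face (85 mm above the bench), z up along the bore.
- handpiece: Cordless handpiece, 175 mm long, about 0.24 kg, upright in its stand, drum down. Origin: centre of the drum's lower end, z up along it. Upward: brown sanding drum 9 mm across to 20 mm, steel shank 3 mm to 42, chuck nose widening to 18 mm to 90, black barrel 27 mm across to 175 (straight to 166). In the stand the origin is 15 mm above the bench; lifted 92 mm straight up it is free of it.
- drum_top (a point): On the handpiece's axis at the upper end of the drum, 20 mm above handpiece.
- barrel_mid (a point): On the handpiece's axis in the middle of the black barrel, 135 mm above handpiece: a good place to grip, 40 mm below its top end. In the stand it is 150 mm above the bench.
- stand: Handpiece stand fixed to the bench: round iron foot 90 mm in diameter, a post, and a steel collar (34 mm outside, 20 mm bore) whose top is 105 mm above the bench; the handpiece's barrel rests on the collar with its nose in the bore. Origin on the bench under the collar's centre; the post stands 36 mm from it along x, 108 mm high.
- bur_block: Bystander: wooden block 75 x 60 x 36 mm full of steel burs, 75 mm high in all, fixed; origin under its centre.
- pliers: Bystander: red-handled pliers lying on the bench, 155 mm long; origin under the rivet.
- shears: Bystander: small steel shears lying on the bench, 140 mm long; origin under the rivet.
- hammer: Bystander: hammer lying on the bench, 240 mm long; origin under its middle.
- brush: Bystander: brush lying on the bench, 180 mm long; origin under its middle.
- file: Bystander: wood-handled file lying on the bench, 195 mm long; origin under its middle.
- jar: Bystander: small closed jar, 52 mm in diameter, 62 mm high; origin under its centre.
- tin: Bystander: flat aluminium tin, 74 mm in diameter, 28 mm high; origin under its centre.
Things that resemble listed ones, but are neither listed nor needed, are in the scene too. What is shaped like the vise but orange is not meant. What is shaped like the handpiece but purple is not meant.

How it is judged:
By the outcome, as a careful person would: the job done as asked, in the order asked, and still so for the second after the job is handed in, while the arm keeps its last pose, push and grip.
It also fails if it takes over 62 s, if anything falls off the work surface, if the arm or the gripper's body presses on something with over 40 N, if the wrist force passes 120 N, or if a joint passes its speed limit or range.

ROBOT

A 6-joint arm with a two-finger parallel gripper is mounted at the origin on the work surface. World frame = base frame: x ahead of the robot, y to its left, z up, the work surface at z = 0. Lengths are in m, angles in rad, forces in N, time in s.
With the tool pointing down it reaches from about 0.375 to 0.9 m from the base axis. Payload 3.1 kg.
Tool frame: the origin (TCP) lies on the centre line of the jaws, within the pads' length; the fingertips stand robot.nose_length ahead of it and the grasp point (between the pads) lies 6 mm ahead of it (robot.nose_length is the distance from the TCP to the fingertips, in m); z points along the fingers, y is the line along which they close (so a half turn about z gives the same grasp; the last joint's range is limited). The gripper opens to 87 mm and grips with 3 to 60 N. Pads are 19 mm wide; open, the fingers measure 117 mm over their backs; the gripper's body (75 mm by 190 mm) begins 51 mm behind the grasp point.
Start: joints at [1.109, 0.527, 1.433, -0, 1.181, -0.178], TCP at [0.174, 0.6, 0.248] pointing down, gripper open.
Joint ranges: [-3.08, 3.08], [-0.75, 2.2], [0.22, 2.44], [-1.43, 4.57], [0, 2.65], [-2.85, 2.85]. Speed limits (rad/s): [2.79, 2.79, 3.14, 3.14, 3.14, 3.14].

INTERFACE

Orientations are given as a unit quaternion [x, y, z, w].
In Python, from rig import robot gives the robot as it stands.
- The arm moves only by the shell command python3 -m crank 'ROWS' [FORCE]. ROWS is JSON, one flat list of numbers, 7 for each row, row after row: the shift along the tool's x, y, z in mm, then the turn, a rotation vector about the tool's x, y, z in degrees, then the closure in counts, from 0 (fully open) to 255 (shut). In form: [x, y, z, ax, ay, az, fingers, x, y, z, ax, ay, az, fingers, ...]. A call has exactly 5 rows; each row is the pose to reach, as a shift and turn from the pose commanded when the call began, along the tool's axes at that moment; what a row does not reach only later rows make up. A row lasts 1/12 s, in which the tool goes at most 41.7 mm and 7.16 degrees, less where a joint would pass 70% of its speed; a pose out of reach is approached as far as the arm can. A call with a gripper value outside its range is refused whole. The fingers move at their own pace and stop on an object; FORCE is the grip in N (left out, the last holds). Time passes only in rows, so rows that repeat a pose let the fingers close, or fill a call up. It gives the time, the measured TCP pose, the force, the opening and the grip force at its end, in the units of the state.
- robot.get_obs(): the state, without advancing time (a new reading comes with each control period).
- robot.camera(name): name is "scene" or "top" or "wrist"; returns a dict with "pixels" (400x640x3 uint8, red, green, blue), "intrinsics" (3x3 intrinsics, pixels), "extrinsics" (4x4, takes a point from camera to world coordinates); the wrist camera has in their place "mount" (4x4, takes a point from camera to tool coordinates, whose origin is the TCP and whose axes are the flange's). Camera axes: x right, y down, z forward; pixel columns grow to the right and rows downward; lengths in m; the calibration is good to about 2 mm. A picture is of the moment at which its call begins: read the wrist's pose just before it. There is no depth.
- robot.hand_in(): hands the job in; it is judged then, once.
The state is a dict: "time": time; "q": joint angles; "joint_velocities": joint speeds; "joint_torque": joint torques, N m; "position": TCP position; "tool_rot": TCP orientation; "ft_force": force on the tool from outside, world axes, zero at the start; "moment": the same for the moment, N m; "grip_width": finger opening in m; "grip_force": force on a finger pad.
Only numpy, scipy, OpenCV 4.12 (cv2) and the standard library are available. Lean on these libraries where they do the work, as an engineer would, in place of code of your own. Each camera call takes 0.05 s, during which the arm holds its last target. There are 200 camera calls.

## Working session

There is one attempt and no reset: what is moved stays moved. The work goes in short steps, Python scripts to look and compute and a shell command to move; the robot and the scene stay as the last step left them, time stands still between calls to the robot, and variables do not carry over. Pictures are saved under pics/ and viewed, at most 10 in all, crops included, and the job is handed in when it is done.

```bash
mkdir -p pics; ls; cat > h.py <<'E'
import numpy as np, cv2
from rig import robot
from scipy.spatial.transform import Rotation as R
def snap(n):
    o=robot.get_obs(); c=robot.camera(n); im=cv2.cvtColor(np.array(c["pixels"]),cv2.COLOR_RGB2BGR)
    K=np.array(c["intrinsics"])
    if n=="wrist":
        T=np.eye(4);T[:3,:3]=R.from_quat(o["tool_rot"]).as_matrix();T[:3,3]=o["position"];E=T@np.array(c["mount"])
    else: E=np.array(c["extrinsics"])
    return im,K,E
def ray(K,E,u,v):
    d=E[:3,:3]@np.linalg.solve(K,[u,v,1.]); return E[:3,3],d
def onz(K,E,u,v,z):
    p,d=ray(K,E,u,v); return p+d*(z-p[2])/d[2]
def proj(K,E,P):
    q=np.linalg.inv(E)@np.append(P,1); q=K@q[:3]; return q[:2]/q[2]
def tri(a,b):
    (p,d),(q,e)=a,b; d=d/np.linalg.norm(d); e=e/np.linalg.norm(e)
    s=np.linalg.lstsq(np.c_[d,-e],q-p,rcond=None)[0]; A=p+s[0]*d;B=q+s[1]*e
    return (A+B)/2,np.linalg.norm(A-B)
E
python3 - <<'E'
from h import *
for n in("scene","top","wrist"):
    im,K,E=snap(n); cv2.imwrite(f"pics/{n}0.png",im); np.savez(f"{n}0.npz",im=im,K=K,E=E); print(n,K.round(1).tolist(),E.round(3).tolist())
print(robot.nose_length, robot.get_obs())
E
```

```text
pics
scene [[507.9, 0.0, 321.4], [0.0, 507.9, 193.4], [0.0, 0.0, 1.0]] [[0.567, 0.485, -0.665, 1.378], [0.824, -0.342, 0.452, -0.574], [-0.008, -0.805, -0.594, 0.883], [0.0, 0.0, 0.0, 1.0]]
top [[406.6, 0.0, 312.7], [0.0, 406.6, 198.6], [0.0, 0.0, 1.0]] [[0.011, -0.997, 0.071, 0.426], [-1.0, -0.01, 0.005, -0.024], [-0.004, -0.071, -0.997, 1.333], [0.0, 0.0, 0.0, 1.0]]
wrist [[320.1, 0.0, 320.8], [0.0, 320.1, 197.7], [0.0, 0.0, 1.0]] [[0.278, 0.917, 0.285, 0.096], [0.961, -0.265, -0.084, 0.622], [-0.001, 0.297, -0.955, 0.384], [0.0, 0.0, 0.0, 1.0]]
0.025 {'time': 0.15, 'q': array([ 1.10951807e+00,  5.28266023e-01,  1.43360107e+00, -2.69635084e-05,
        1.18140254e+00, -1.78497286e-01]), 'joint_velocities': array([-0.00265682, -0.00403997, -0.00379181,  0.00028638, -0.0003142 ,
       -0.00094081]), 'joint_torque': array([ 1.46560565e-04, -4.40431488e+01, -1.76840830e+01,  6.33550412e-02,
        5.53045061e-02, -1.01237906e-04]), 'position': array([0.17413409, 0.59971123, 0.24679036]), 'tool_rot': array([ 1.40914734e-01,  9.90021381e-01, -7.99871890e-04, -2.51834938e-04]), 'ft_force': array([-0.07350426, -0.37796095, -0.15462228]), 'moment': array([-0.00433462, -0.005655  , -0.03298742]), 'grip_force': 0.0, 'grip_width': 0.08686042270469585}
```

View pics/scene0.png

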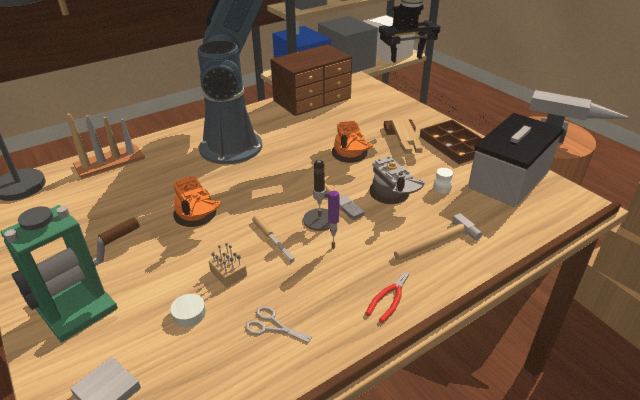

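View pics/top0.png

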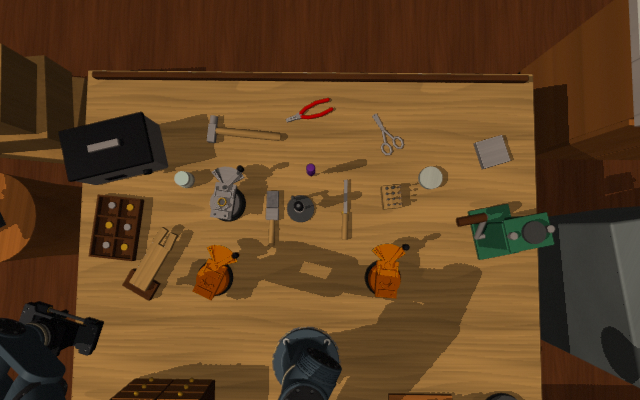

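The scene view shows the grey vise at (393,180), with orange look-alikes at (350,140) and (195,200). The black handpiece in its stand is at (319,185), and the purple one is at (333,210).
In the top view the grey vise is at (227,195), the orange ones at (213,272) and (385,272), the black handpiece at (300,207) and the purple one at (311,169). I choose the grey vise and the black handpiece, and check both in one close crop.

```bash
python3 - <<'E'
from h import *
t=np.load("top0.npz")["im"];s=np.load("scene0.npz")["im"]
a=cv2.resize(t[155:230,200:330],None,fx=6,fy=4,interpolation=cv2.INTER_CUBIC)
a=cv2.resize(t[155:230,200:330],(520,300),interpolation=cv2.INTER_CUBIC)
b=cv2.resize(s[145:220,300:430],(520,300),interpolation=cv2.INTER_CUBIC)
cv2.imwrite("pics/crop0.png",np.vstack([a,b]))
E
```

```text
(no output)
```

View pics/crop0.png

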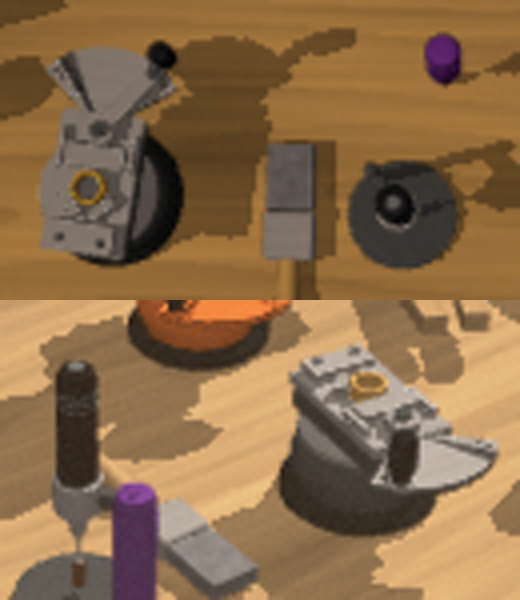

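The crop shows the grey vise with the gold ring at top (221.8,201.8), the pivot at about (224.8,187.5) and the black knob at (240,168.5). The black handpiece stands in its collar with its cap at (298.8,205.8), so the choice holds.

```bash
python3 - <<'E'
from h import *
t=np.load("top0.npz");s=np.load("scene0.npz")
T=lambda u,v,z:onz(t["K"],t["E"],u,v,z)
S=lambda u,v,z:onz(s["K"],s["E"],u,v,z)
r=T(221.75,201.75,.097);k=T(240,168.5,.13);c=T(224.75,187.5,.095)
print("ring",r,S(392.2,165.3,.097));print("knob",k,S(401,183,.116));print("piv",c)
print("hp top",T(298.75,205.75,.190),S(319.2,175,.15))
k=T(240,168.5,.13)
print("lever dir",np.degrees(np.arctan2(*(k-c)[[1,0]])),np.linalg.norm((k-c)[:2]),"visex",np.degrees(np.arctan2(*(c-r)[[1,0]])),np.linalg.norm((c-r)[:2]))
print(np.degrees(np.arctan2(*(k-r)[[1,0]])),np.linalg.norm((k-r)[:2]), "expect",np.hypot(46+75*np.cos(.61),75*np.sin(.61)))
# stand foot/post: dark
E
```

```text
ring [0.50145975 0.25961554 0.097     ] [0.50256285 0.26322809 0.097     ]
knob [0.59940429 0.20016696 0.13      ] [0.60078736 0.20633256 0.116     ]
piv [0.5453798  0.25203915 0.095     ]
hp top [0.48670961 0.02101881 0.19      ] [0.48838237 0.02503293 0.15      ]
lever dir -43.83564529058511 0.07489572512100723 visex -9.787432302786167 0.044568738210858716
-31.256141519658218 0.11457428494634381 expect 115.7435584520098
```

```bash
python3 -m crank '[-25,-12,0,0,0,0,0, -60,-30,0,0,0,0,0, -97,-48,0,0,0,0,0, -134,-66,0,0,0,0,0, -171,-84,0,0,0,0,0]'
python3 -m crank '[-36,-18,0,0,0,0,0, -72,-36,0,0,0,0,0, -108,-54,0,0,0,0,0, -144,-72,0,0,0,0,0, -180,-90,0,0,0,0,0]'
python3 -m crank '[-36,-18,0,0,0,0,0, -70,-36,10,0,0,0,0, -105,-54,20,0,0,0,0, -140,-74,35,0,0,0,0, -155,-88,40,0,0,0,0]'
python3 -m crank '[-14,0,0,0,0,0,0, -14,0,0,0,0,0,0, -14,0,0,0,0,0,0, -14,0,0,0,0,0,0, -14,0,0,0,0,0,0]'
python3 - <<'E'
from h import *
im,K,E=snap("wrist"); cv2.imwrite("pics/w1.png",im); np.savez("w1.npz",im=im,K=K,E=E)
print(robot.get_obs()["position"],proj(K,E,[.600,.203,.12]),proj(K,E,[.502,.2615,.097]))
E
```

```text
time: 0.57
position: [0.3158, 0.4704, 0.2473]
tool_rot: [0.14, 0.99, -0.0, -0.0]
ft_force: [0.8, 0.3, -0.6]
grip_width: 0.0869
grip_force: 0.0
time: 0.98
position: [0.4639, 0.3335, 0.2474]
tool_rot: [0.141, 0.99, -0.0, -0.0]
ft_force: [0.1, 0.4, 0.3]
grip_width: 0.0874
grip_force: 0.0
time: 1.4
position: [0.5901, 0.2041, 0.2056]
tool_rot: [0.142, 0.99, -0.001, 0.0]
ft_force: [-0.0, -0.1, 0.4]
grip_width: 0.0868
grip_force: 0.0
time: 1.82
position: [0.5994, 0.2045, 0.2078]
tool_rot: [0.14, 0.99, 0.0, -0.0]
ft_force: [0.4, 0.4, -0.4]
grip_width: 0.0869
grip_force: 0.0
[0.59948767 0.20460148 0.20789086] [319.28016455 213.36613127] [359.9794307   56.98908156]
```

View pics/w1.png

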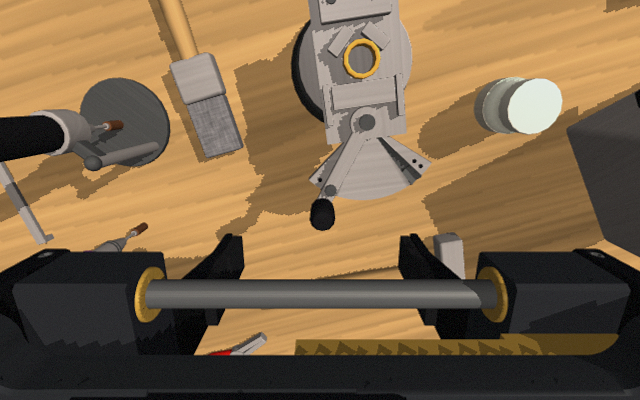

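The wrist view shows the knob at about (322,213), the ring at (361,59) and the pivot at (366,122), all within 3 px of prediction. I go down around the knob and grip it.

```bash
python3 -m crank '[0,2,20,0,0,0,0, 0,2,45,0,0,0,0, 0,2,65,0,0,0,0, 0,2,80,0,0,0,0, 0,2,83,0,0,0,0]' 20
python3 -m crank '[0,0,0,0,0,0,150, 0,0,0,0,0,0,255, 0,0,0,0,0,0,255, 0,0,0,0,0,0,255, 0,0,0,0,0,0,255]' 20
python3 -m crank '[0,0,0,0,0,0,255, 0,0,0,0,0,0,255, 0,0,0,0,0,0,255, 0,0,0,0,0,0,255, 0,0,0,0,0,0,255]' 20
python3 - <<'E'
from h import *
o=robot.get_obs();w=np.load("w1.npz");K,E=w["K"],w["E"]
p=onz(K,E,322,213,.119);r=onz(K,E,361,58.5,.097);c=onz(K,E,366,122,.1);print("knob",p,"ring",r,"piv?",c)
x=c-r;print(np.degrees(np.arctan2(x[1],x[0])),np.linalg.norm(x[:2]))
k=o["position"][:2];print(k); h=np.degrees(np.arctan2(*(k-r[:2])[::-1]))+21.8;print("visex",h,np.linalg.norm(k-r[:2]))
h=np.radians(h);M=R.from_quat(o["tool_rot"]).as_matrix()
for d in range(0,75,5):
    a=h-.61;b=a+np.radians(d);v=75*np.array([np.cos(b)-np.cos(a),np.sin(b)-np.sin(a),0]);print(d,(v@M).round(1))
E
```

```text
time: 2.28
position: [0.5985, 0.206, 0.122]
tool_rot: [0.14, 0.99, -0.001, -0.003]
ft_force: [-0.2, -0.2, -1.4]
grip_width: 0.0872
grip_force: 0.0
time: 2.7
position: [0.6018, 0.2055, 0.1257]
tool_rot: [0.141, 0.99, 0.0, 0.001]
ft_force: [0.5, -0.3, 0.9]
grip_width: 0.0614
grip_force: 0.0
time: 3.12
position: [0.6011, 0.2054, 0.1245]
tool_rot: [0.141, 0.99, -0.0, -0.0]
ft_force: [0.4, 0.3, -0.2]
grip_width: 0.0285
grip_force: 0.0
knob [0.60063411 0.2049387  0.119     ] ring [0.50316835 0.26196104 0.097     ] piv? [0.54692588 0.25459702 0.1       ]
-9.552884450792332 0.04437285066104778
[0.60112531 0.2053671 ]
visex -8.216874436267993 0.11313019274350203
0 [0. 0. 0.]
5 [-2.7  6.  -0. ]
10 [-4.9 12.1 -0. ]
15 [-6.5 18.5 -0. ]
20 [-7.6 24.9 -0. ]
25 [-8.1 31.4 -0. ]
30 [-8. 38. -0.]
35 [-7.4 44.5 -0. ]
40 [-6.2 50.9 -0. ]
45 [-4.5 57.2 -0. ]
50 [-2.2 63.4 -0. ]
55 [ 0.7 69.3 -0. ]
60 [ 4.  74.9 -0. ]
65 [ 7.8 80.2 -0. ]
70 [12.  85.2 -0. ]
```

```bash
python3 -m crank '[0,0,0,0,0,0,255, 0,0,0,0,0,0,255, 0,0,0,0,0,0,255, 0,0,0,0,0,0,255, 0,0,0,0,0,0,255]' 25
python3 -m crank '[-1.5,3,0,0,0,0,255, -2.7,6,0,0,0,0,255, -4.9,12,0,0,0,0,255, -6.5,18.5,0,0,0,0,255, -7.6,25,0,0,0,0,255]'
python3 -m crank '[-0.5,6.5,0,0,0,0,255, -0.4,13,0,0,0,0,255, 0.2,19.5,0,0,0,0,255, 1.4,26,0,0,0,0,255, 3.1,32.3,0,0,0,0,255]'
python3 -m crank '[2.3,6.2,0,0,0,0,255, 5.2,12.1,0,0,0,0,255, 8.5,17.7,0,0,0,0,255, 12.3,23,0,0,0,0,255, 16.8,28.3,0,0,0,0,255]'
python3 -m crank '[0.5,0.5,0,0,0,0,255, 0.5,0.5,0,0,0,0,255, 0.5,0.5,0,0,0,0,255, 0.5,0.5,0,0,0,0,255, 0.5,0.5,0,0,0,0,255]'
```

```text
time: 3.53
position: [0.6011, 0.2052, 0.1245]
tool_rot: [0.141, 0.99, -0.0, -0.0]
ft_force: [-0.5, -1.4, -0.1]
grip_width: 0.0179
grip_force: 25.0
time: 3.95
position: [0.6144, 0.2207, 0.1244]
tool_rot: [0.139, 0.99, -0.007, -0.001]
ft_force: [-0.8, -18.6, 2.2]
grip_width: 0.018
grip_force: 25.0
time: 4.37
position: [0.6263, 0.2522, 0.1247]
tool_rot: [0.139, 0.99, -0.005, 0.005]
ft_force: [9.0, -18.6, -3.4]
grip_width: 0.0183
grip_force: 25.5
time: 4.78
position: [0.6182, 0.2858, 0.1255]
tool_rot: [0.14, 0.99, -0.004, 0.005]
ft_force: [6.4, -10.7, -1.2]
grip_width: 0.0179
grip_force: 25.0
time: 5.2
position: [0.616, 0.2895, 0.1255]
tool_rot: [0.14, 0.99, -0.001, 0.003]
ft_force: [4.0, -5.6, 1.6]
grip_width: 0.018
grip_force: 25.0
```

```bash
python3 -m crank '[0,0,0,0,0,0,120, 0,0,0,0,0,0,100, 0,0,0,0,0,0,100, 0,0,0,0,0,0,100, 0,0,0,0,0,0,100]'
python3 -m crank '[0,0,-15,0,0,0,0, 0,0,-40,0,0,0,0, 0,0,-65,0,0,0,0, 0,0,-85,0,0,0,0, 0,0,-90,0,0,0,0]'
python3 -m crank '[0,-10,0,0,0,0,0, 0,-10,0,0,0,0,0, 0,-10,0,0,0,0,0, 0,-10,0,0,0,0,0, 0,-10,0,0,0,0,0]'
python3 - <<'E'
from h import *
im,K,E=snap("wrist"); np.savez("w2.npz",im=im,K=K,E=E)
print(robot.get_obs()["position"],proj(K,E,[.616,.289,.12]),proj(K,E,[.502,.262,.097]))
cv2.imwrite("pics/w2.png",cv2.resize(im[:260,150:500],None,fx=2,fy=2,interpolation=cv2.INTER_CUBIC))
E
```

```text
time: 5.62
position: [0.6125, 0.2921, 0.1244]
tool_rot: [0.141, 0.99, 0.0, -0.0]
ft_force: [1.2, 0.3, -0.7]
grip_width: 0.0437
grip_force: 0.0
time: 6.03
position: [0.6148, 0.2927, 0.2187]
tool_rot: [0.141, 0.99, 0.002, 0.003]
ft_force: [0.1, -0.1, 1.2]
grip_width: 0.077
grip_force: 0.0
time: 6.45
position: [0.6095, 0.2818, 0.213]
tool_rot: [0.141, 0.99, -0.0, -0.001]
ft_force: [1.0, 0.1, -0.5]
grip_width: 0.0868
grip_force: 0.0
[0.60963513 0.28186731 0.21322087] [332.62494419 215.24774943] [255.27827474  75.22586865]
```

View pics/w2.png

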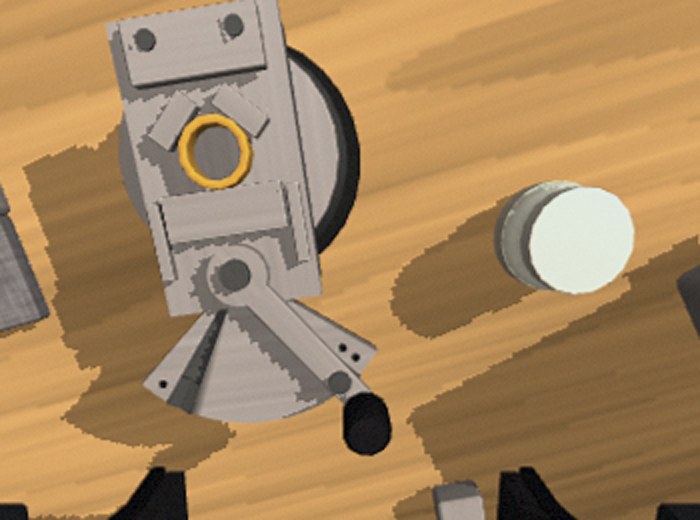

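The two-dot wing is at crop (349,350), with the lever bar lying over it and the jaw against the ring at crop (215,151), so the ring is clamped. I go to hover over the black handpiece.

```bash
python3 -m crank '[0,-8,-20,0,0,0,0, 5,-30,-45,0,0,0,0, 10,-65,-55,0,0,0,0, 15,-103,-55,0,0,0,0, 21,-142,-55,0,0,0,0]'
python3 -m crank '[6,-38,0,0,0,0,0, 12,-75,0,0,0,0,0, 18,-110,0,0,0,0,0, 24,-135,0,0,0,0,0, 24,-141,0,0,0,0,0]'
python3 -m crank '[0,0,0,0,0,0,0, 0,0,0,0,0,0,0, 0,0,0,0,0,0,0, 0,0,0,0,0,0,0, 0,0,0,0,0,0,0]'
python3 - <<'E'
from h import *
w=np.load("w2.npz");hsv=cv2.cvtColor(w["im"],cv2.COLOR_BGR2HSV)
m=cv2.inRange(hsv,(18,150,120),(32,255,255));m[:45]=0;m[105:]=0;m[:,:230]=0;m[:,285:]=0
n,l,st,ce=cv2.connectedComponentsWithStats(m);i=1+np.argmax(st[1:,4]);print(st[i],ce[i])
cs,_=cv2.findContours((l==i).astype(np.uint8),cv2.RETR_CCOMP,cv2.CHAIN_APPROX_NONE)
for c in sorted(cs,key=len)[-2:]:
    e=cv2.fitEllipse(c);p=onz(w["K"],w["E"],*e[0],.097);print(e,p)
c=onz(w["K"],w["E"],150+117,137.5,.105);print("pivot cap",c)
im,K,E=snap("wrist"); np.savez("w3.npz",im=im,K=K,E=E); cv2.imwrite("pics/w3.png",im)
print(robot.get_obs()["position"],proj(K,E,[.488,.023,.19]),proj(K,E,[.488,.023,.105]))
E
```

```text
time: 6.92
position: [0.5504, 0.151, 0.2702]
tool_rot: [0.14, 0.99, 0.0, 0.001]
ft_force: [0.2, -1.2, -0.4]
grip_width: 0.0872
grip_force: 0.0
time: 7.33
position: [0.4855, 0.0203, 0.2692]
tool_rot: [0.142, 0.99, -0.001, -0.001]
ft_force: [-1.7, 0.4, -0.2]
grip_width: 0.0875
grip_force: 0.0
time: 7.75
position: [0.4884, 0.0239, 0.2694]
tool_rot: [0.14, 0.99, 0.0, 0.0]
ft_force: [0.1, -0.7, -0.5]
grip_width: 0.0874
grip_force: 0.0
[239  57  37  38 513] [256.35867446  75.43859649]
((257.5916748046875, 75.2438735961914), (25.193599700927734, 30.101058959960938), 160.38706970214844) [0.50248911 0.26364321 0.097     ]
((257.020263671875, 75.34207153320312), (34.691593170166016, 37.36384201049805), 145.58360290527344) [0.50243554 0.26321349 0.097     ]
pivot cap [0.54713988 0.25700252 0.105     ]
[0.48828661 0.02374098 0.26940242] [319.71779549 215.77780068] [319.92117079 185.14441732]
```

View pics/w3.png

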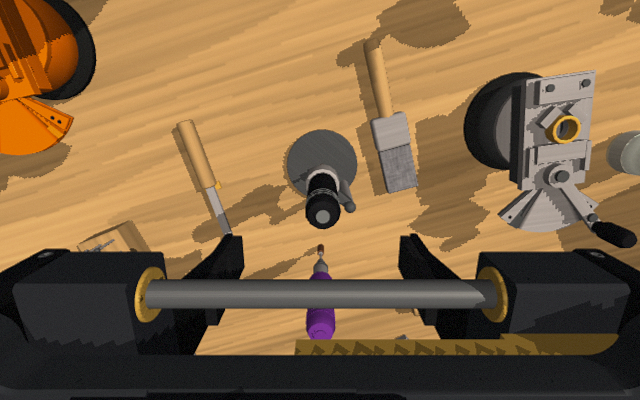

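The wrist view shows the black barrel's cap at (322,217), predicted (319.7,215.8), centred between the fingers; the purple one is behind them at (320,310). I descend and grip at mid-barrel.

```bash
python3 -m crank '[0,1.5,20,0,0,0,0, -1,1.5,45,0,0,0,0, -1,1.5,75,0,0,0,0, -1,1.5,100,0,0,0,0, -1,1.5,113,0,0,0,0]' 35
python3 -m crank '[0,0,0,0,0,0,0, 0,0,0,0,0,0,150, 0,0,0,0,0,0,255, 0,0,0,0,0,0,255, 0,0,0,0,0,0,255]' 35
python3 -m crank '[0,0,0,0,0,0,255, 0,0,0,0,0,0,255, 0,0,0,0,0,0,255, 0,0,0,0,0,0,255, 0,0,0,0,0,0,255]'
python3 -m crank '[0,0,0,0,0,0,255, 0,0,0,0,0,0,255, 0,0,0,0,0,0,255, 0,0,0,0,0,0,255, 0,0,0,0,0,0,255]'
```

```text
time: 8.22
position: [0.488, 0.0248, 0.154]
tool_rot: [0.14, 0.99, 0.0, -0.002]
ft_force: [0.1, 0.3, -0.7]
grip_width: 0.0868
grip_force: 0.0
time: 8.63
position: [0.4902, 0.024, 0.1577]
tool_rot: [0.141, 0.99, -0.0, 0.001]
ft_force: [0.3, 0.4, -0.0]
grip_width: 0.0679
grip_force: 0.0
time: 9.05
position: [0.4893, 0.024, 0.1567]
tool_rot: [0.141, 0.99, 0.0, 0.0]
ft_force: [0.6, 1.2, -0.2]
grip_width: 0.0351
grip_force: 0.0
time: 9.47
position: [0.4893, 0.024, 0.1566]
tool_rot: [0.141, 0.99, 0.0, 0.0]
ft_force: [0.9, 0.3, 1.1]
grip_width: 0.0265
grip_force: 35.0
```

```bash
python3 -m crank '[0,0,-5,0,0,0,255, 0,0,-18,0,0,0,255, 0,0,-38,0,0,0,255, 0,0,-60,0,0,0,255, 0,0,-82,0,0,0,255]'
python3 -m crank '[0,0,-20,0,0,0,255, 0,0,-38,0,0,0,255, 0,0,-52,0,0,0,255, 0,0,-62,0,0,0,255, 0,0,-63,0,0,0,255]'
python3 -m crank '[0,0,0,0,0,0,255, 0,0,0,0,0,0,255, 0,0,0,0,0,0,255, 0,0,0,0,0,0,255, 0,0,0,0,0,0,255]'
python3 - <<'E'
from h import *
im,K,E=snap("wrist"); np.savez("w4.npz",im=im,K=K,E=E); s,_,_=snap("scene")
o=robot.get_obs();M=R.from_quat(o["tool_rot"]).as_matrix();d=np.array([.5025-.4893,.2634-.024,0]);print((d@M*1000).round(1))
print(o["position"])
cv2.imwrite("pics/w4.png",np.hstack([im[:300,120:520],cv2.resize(s[60:210,230:430],(400,300),interpolation=cv2.INTER_CUBIC)]))
E
```

```text
time: 9.88
position: [0.4884, 0.0241, 0.2389]
tool_rot: [0.141, 0.99, -0.0, -0.001]
ft_force: [1.1, -1.2, -1.8]
grip_width: 0.026
grip_force: 35.0
time: 10.3
position: [0.4899, 0.0239, 0.3034]
tool_rot: [0.141, 0.99, -0.0, 0.002]
ft_force: [0.1, -0.5, -2.7]
grip_width: 0.0262
grip_force: 35.0
time: 10.72
position: [0.4889, 0.024, 0.3008]
tool_rot: [0.141, 0.99, 0.0, -0.001]
ft_force: [0.1, 0.5, -3.3]
grip_width: 0.0262
grip_force: 35.0
[ 54.1 233.6   0. ]
[0.48913134 0.02400598 0.30108386]
```

View pics/w4.png

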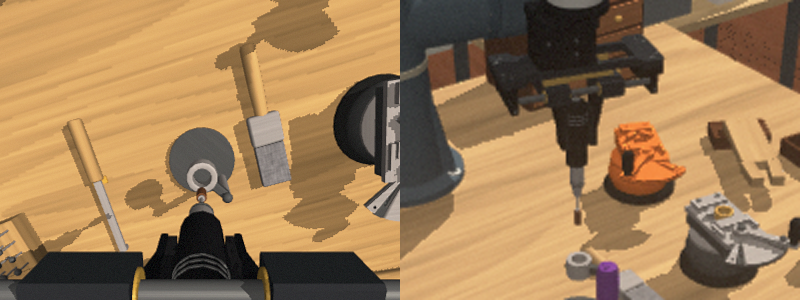

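The held handpiece hangs below the fingers. Its drum is at wrist (321,195), clear above the collar, and the scene view shows it upright. I carry it over the vise.

```bash
python3 -m crank '[2,10,0,0,0,0,255, 8,34,0,0,0,0,255, 15,64,0,0,0,0,255, 22,95,0,0,0,0,255, 29,126,0,0,0,0,255]'
python3 -m crank '[7,31,0,0,0,0,255, 14,60,0,0,0,0,255, 20,85,0,0,0,0,255, 24,102,0,0,0,0,255, 25,108,0,0,0,0,255]'
python3 -m crank '[0,0,8,0,0,0,255, 0,0,16,0,0,0,255, 0,0,22,0,0,0,255, 0,0,25,0,0,0,255, 0,0,25,0,0,0,255]'
python3 -m crank '[0,0,0,0,0,0,255, 0,0,0,0,0,0,255, 0,0,0,0,0,0,255, 0,0,0,0,0,0,255, 0,0,0,0,0,0,255]'
python3 - <<'E'
from h import *
ims=[]
P=robot.get_obs()["position"];print(P,robot.get_obs()["tool_rot"])
for n,c in(("wrist",(260,380,40,220)),("scene",None),("top",None)):
    im,K,E=snap(n); np.savez(n+"5.npz",im=im,K=K,E=E)
    a=proj(K,E,P+[0,0,-.1416]);b=proj(K,E,P+[0,0,-.1216]);r=proj(K,E,[.5025,.2634,.097]);print(n,a,b,r)
    x,y=int(r[0]),int(r[1]);h=40 if n!="wrist" else 70
    x0=max(0,x-h);y0=max(0,y-h)
    print(n,x0,y0,"scale",260/(2*h));ims.append(cv2.resize(im[y0:y0+2*h,x0:x0+2*h],(260,260),interpolation=cv2.INTER_CUBIC))
cv2.imwrite("pics/w5.png",np.hstack(ims))
E
```

```text
time: 11.23
position: [0.4965, 0.1549, 0.3015]
tool_rot: [0.141, 0.99, 0.0, -0.0]
ft_force: [-0.1, -0.1, -2.5]
grip_width: 0.0261
grip_force: 35.0
time: 11.65
position: [0.5022, 0.2672, 0.3013]
tool_rot: [0.139, 0.99, 0.001, -0.0]
ft_force: [0.3, -0.1, -3.7]
grip_width: 0.0262
grip_force: 35.0
time: 12.07
position: [0.5021, 0.2624, 0.2751]
tool_rot: [0.142, 0.99, -0.001, -0.001]
ft_force: [0.1, -0.4, -3.1]
grip_width: 0.0262
grip_force: 35.0
time: 12.48
position: [0.5029, 0.2637, 0.2769]
tool_rot: [0.141, 0.99, 0.0, 0.0]
ft_force: [1.0, 1.1, -2.7]
grip_width: 0.0264
grip_force: 35.0
[0.50291018 0.26373127 0.27687374] [1.41008836e-01 9.90008281e-01 1.50432533e-04 2.98932860e-04]
wrist [320.89287585 191.77856958] [320.9237792  198.39399105] [320.42051266 180.98567093]
wrist 250 110 scale 1.8571428571428572
scene [393.45414915 153.71230656] [394.00921699 147.50745708] [392.23175238 165.27058207]
scene 352 125 scale 3.25
top [217.42712782 200.42337648] [215.7893001  199.96389356] [220.51938137 201.39680524]
top 180 161 scale 3.25
```

View pics/w5.png

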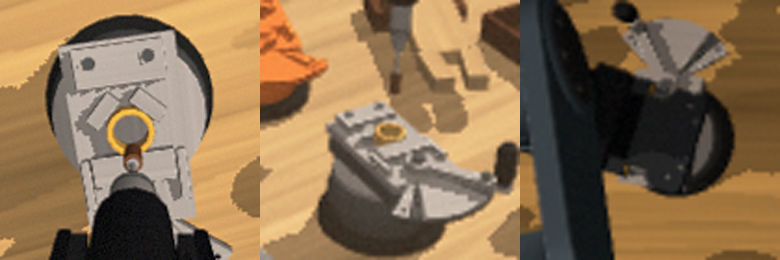

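In the wrist crop the drum end is at about (321,190) and the ring at (320.3,180.5). In the scene view the drum end is at (393.5,153.3) and the ring at (392,165.6). All are within 2 px of prediction, and I refine with masks.

```bash
cat > meas.py <<'E'
from h import *
def comp(m):
    n,l,st,ce=cv2.connectedComponentsWithStats(m)
    if n<2: return None
    i=1+np.argmax(st[1:,4]); return (l==i).astype(np.uint8),st[i],ce[i]
def run(P,tag,dz=.1416):
    D=[]
    for n in("wrist","scene"):
        w=np.load(n+tag+".npz");im,K,E=w["im"],w["K"],w["E"];hsv=cv2.cvtColor(im,cv2.COLOR_BGR2HSV)
        r=proj(K,E,[.5025,.2634,.097]).astype(int);win=np.zeros(im.shape[:2],np.uint8);cv2.circle(win,tuple(map(int,r)),35,255,-1)
        g=comp(cv2.inRange(hsv,(18,140,90),(32,255,255))&win)
        hull=cv2.convexHull(np.vstack(cv2.findContours(g[0],0,1)[0]))
        e=cv2.fitEllipse(hull) if len(hull)>4 else None
        print(n,"gold",g[1],"ell",np.round(e[0],1),np.round(e[1],1),"->",onz(K,E,*e[0],.097 if n=="wrist" else .093).round(4))
        d=comp(cv2.inRange(hsv,(0,90,20),(14,255,170))&win)
        c=proj(K,E,P-[0,0,dz-.010]);print("   drum",d[1],d[2].round(1),"pred",c.round(1),"->",onz(K,E,*d[2],P[2]-dz+.010).round(4));D.append(ray(K,E,*d[2]))
    print("tri",tri(*D))
E
python3 - <<'E'
from meas import *
run(np.array([.5029,.2637,.2769]),"5")
E
```

```text
wrist gold [308 167  25  26 226] ell [319.8 180.2] [25.  26.2] -> [0.5016 0.263  0.097 ]
   drum [317 187  10  15  79] [321.5 192.6] pred [320.9 195. ] -> [0.501  0.2649 0.1453]Traceback (most recent call last):
  File "<stdin>", line 2, in <module>
  File "meas.py", line 14, in run
    print(n,"gold",g[1],"ell",np.round(e[0],1),np.round(e[1],1),"->",onz(K,E,*e[0],.097 if n=="wrist" else .093).round(4))
                                       ~^^^
TypeError: 'NoneType' object is not subscriptable
```

```bash
python3 - <<'E'
from h import *
w=np.load("scene5.npz");im,K,E=w["im"],w["K"],w["E"];hsv=cv2.cvtColor(im,cv2.COLOR_BGR2HSV)
for (x0,x1,y0,y1),lo,hi,nm,z in(((380,405,157,175),(16,110,80),(34,255,255),"ring",.093),((385,402,140,158),(0,60,20),(16,255,150),"drum",.1453)):
    m=cv2.inRange(hsv,lo,hi)[y0:y1,x0:x1]; print("\n".join("".join("#" if v else "." for v in r) for r in m))
    n,l,st,ce=cv2.connectedComponentsWithStats(m);i=1+np.argmax(st[1:,4]);b=st[i];c=np.array([x0+b[0]+(b[2]-1)/2,y0+b[1]+(b[3]-1)/2]);print(nm,c,ce[i]+[x0,y0],onz(K,E,*c,z).round(4))
    if nm=="drum":
        q=np.load("wrist5.npz");print(tri(ray(K,E,*c),ray(q["K"],q["E"],321.5,192.6)), proj(K,E,[.5029,.2637,.1453]))
E
```

```text
##...........#####.######
..............######.#.##
...............###.##.###
................#########
.................########
..................#######
........#######.....#####
........########.....####
.......##########....##.#
.......##########.......#
.......#########.........
.......######............
........##...............
.........................
.........................
.........................
.........................
.........................
ring [398.5 161.5] [400.13846154 160.23076923] [0.4935 0.2952 0.093 ]
.####.###.##.###.
..####..#..#####.
...#.####.######.
..#####.#....####
....#########.###
...###.#######.##
....##.##.#######
....#.########.##
.....######.##..#
.....########.###
......#####.####.
.....#########...
......#######....
......#####....##
........#...##...
...........#.....
........#####....
........##.......
drum [393.5 147. ] [394.37142857 145.97142857] [0.488  0.2758 0.1453]
(array([0.4985581 , 0.26562726, 0.15406895]), np.float64(0.00026669204458243606)) [393.72016829 150.61676593]
```

```bash
python3 -m crank '[0.5,-1.2,6,0,0,0,255, 0.5,-1.2,14,0,0,0,255, 0.5,-1.2,22,0,0,0,255, 0.5,-1.2,29,0,0,0,255, 0.5,-1.2,32,0,0,0,255]'
python3 -m crank '[0,0,0,0,0,0,255, 0,0,0,0,0,0,255, 0,0,0,0,0,0,255, 0,0,0,0,0,0,255, 0,0,0,0,0,0,255]'
python3 - <<'E'
from h import *
P=robot.get_obs()["position"];print(P)
im,K,E=snap("wrist");np.savez("wrist6.npz",im=im,K=K,E=E);a=im[150:225,270:370]
for z in(.1416,.1216):print(proj(K,E,P-[0,0,z]),proj(K,E,P-[0,0,z]+[-.00432,.00126,0]),proj(K,E,P-[0,0,z]+[.00126,.00432,0]))
print(proj(K,E,[.5021,.2632,.097]))
s,K,E=snap("scene");np.savez("scene6.npz",im=s,K=K,E=E);print(proj(K,E,P-[0,0,.1416]),proj(K,E,P-[0,0,.1216]),proj(K,E,[.5021,.2632,.097]))
cv2.imwrite("pics/w6.png",np.hstack([cv2.resize(a,(400,300),interpolation=cv2.INTER_CUBIC),cv2.resize(s[140:176,368:416],(400,300),interpolation=cv2.INTER_CUBIC)]))
E
```

```text
time: 13.05
position: [0.501, 0.2625, 0.2426]
tool_rot: [0.141, 0.99, -0.001, -0.001]
ft_force: [-0.7, -0.0, -3.3]
grip_width: 0.026
grip_force: 35.0
time: 13.47
position: [0.5022, 0.2628, 0.245]
tool_rot: [0.141, 0.99, 0.0, 0.0]
ft_force: [-0.2, 0.3, -2.8]
grip_width: 0.0263
grip_force: 35.0
[0.50220485 0.2628406  0.24499263]
[320.87553327 191.73258588] [320.88663063 186.94931789] [325.83485567 191.74125451]
[320.90783974 198.35200174] [320.91988229 193.26350545] [326.21601015 198.36109939]
[321.20736705 189.58810673]
[392.18086085 163.37717685] [392.71775284 157.33708438] [392.08377311 165.22933148]
```

View pics/w6.png

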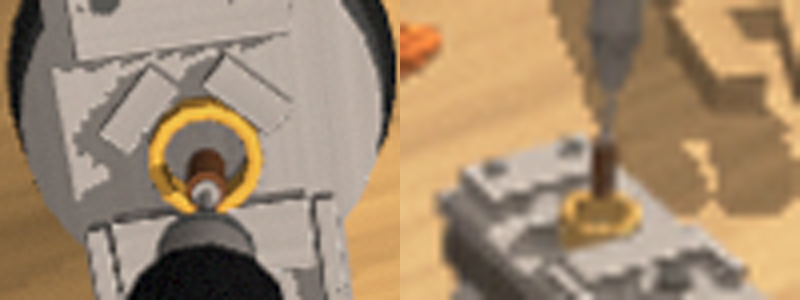

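The wrist crop shows the ring centred at (321.5,188.9), with the drum at u=321.2 and its front-bottom edge at v=187.0, as predicted. In the scene view the drum is at (392.4,163.8) and the ring at u=391.9. I nudge x by +0.7 and y by −0.3 mm, then lower slowly.

```bash
python3 -m crank '[0.3,-0.1,0,0,0,0,255, 0.7,-0.3,0,0,0,0,255, 0.7,-0.3,0,0,0,0,255, 0.7,-0.3,0,0,0,0,255, 0.7,-0.3,0,0,0,0,255]'
python3 -m crank '[0,0,1,0,0,0,255, 0,0,3,0,0,0,255, 0,0,5.5,0,0,0,255, 0,0,8,0,0,0,255, 0,0,10,0,0,0,255]'
python3 -m crank '[0,0,2.5,0,0,0,255, 0,0,5.5,0,0,0,255, 0,0,8.5,0,0,0,255, 0,0,11,0,0,0,255, 0,0,12,0,0,0,255]'
python3 -m crank '[0,0,0,0,0,0,255, 0,0,0,0,0,0,255, 0,0,0,0,0,0,255, 0,0,0,0,0,0,255, 0,0,0,0,0,0,255]'
python3 - <<'E'
from h import *
P=robot.get_obs()["position"];print(P)
im,K,E=snap("wrist");a=im[150:225,270:370]
for z in(.1416,.1216):print(proj(K,E,P-[0,0,z]),proj(K,E,P-[0,0,z]+[-.00432,.00126,0]))
print(proj(K,E,[.5021,.2632,.097]))
s,K,E=snap("scene");print(proj(K,E,P-[0,0,.1416]),proj(K,E,P-[0,0,.1216]),proj(K,E,[.5021,.2632,.097]))
cv2.imwrite("pics/w7.png",np.hstack([cv2.resize(a,(400,300),interpolation=cv2.INTER_CUBIC),cv2.resize(s[140:176,368:416],(400,300),interpolation=cv2.INTER_CUBIC)]))
E
```

```text
time: 13.98
position: [0.5012, 0.2627, 0.2446]
tool_rot: [0.141, 0.99, 0.0, 0.0]
ft_force: [0.1, 0.2, -2.9]
grip_width: 0.0262
grip_force: 35.0
time: 14.4
position: [0.501, 0.2626, 0.2341]
tool_rot: [0.141, 0.99, -0.0, -0.0]
ft_force: [-0.0, 0.2, -2.2]
grip_width: 0.0262
grip_force: 35.0
time: 14.82
position: [0.5009, 0.2626, 0.222]
tool_rot: [0.141, 0.99, -0.0, -0.0]
ft_force: [0.4, 0.4, -1.9]
grip_width: 0.0263
grip_force: 35.0
time: 15.23
position: [0.5013, 0.2627, 0.2227]
tool_rot: [0.141, 0.99, 0.0, 0.0]
ft_force: [-0.8, -0.9, -2.5]
grip_width: 0.0261
grip_force: 35.0
[0.5012938  0.26269866 0.22272151]
[320.91766338 191.80752323] [320.92864502 187.02429023]
[320.94658436 198.42044069] [320.95848598 193.33186707]
[321.76013904 197.68730582]
[391.34316825 169.85547284] [391.86789963 163.92765322] [392.08377311 165.22933148]
```

View pics/w7.png

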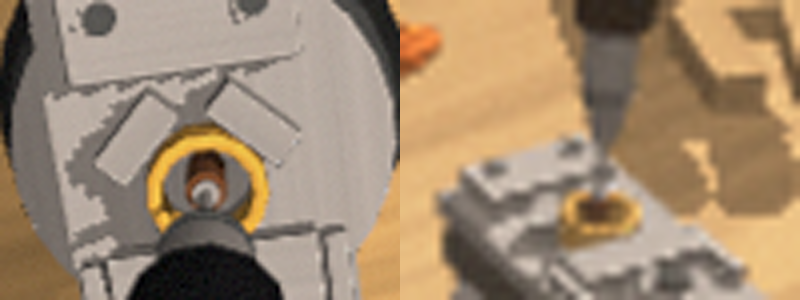

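The drum stands inside the ring. In the wrist crop the hole spans x 162–250 and the drum 186–229, so the gaps are about 24 and 21 crop px, 0.25 mm off centre. In the scene view the drum is at x 602 and the hole at 601.5. By arm height the drum spans z 81–101 mm against the ring's 85–97 mm. I let it settle and hand in.

```bash
python3 -m crank '[0,0,0,0,0,0,255, 0,0,0,0,0,0,255, 0,0,0,0,0,0,255, 0,0,0,0,0,0,255, 0,0,0,0,0,0,255]'
python3 -c "
from rig import robot
print(robot.get_obs()['position'],robot.get_obs()['ft_force']);print(robot.hand_in())"
```

```text
time: 15.75
position: [0.5012, 0.2627, 0.2225]
tool_rot: [0.141, 0.99, -0.0, -0.0]
ft_force: [0.1, 0.1, -2.9]
grip_width: 0.026
grip_force: 35.0
[0.50115254 0.26266826 0.22253369] [ 0.11726851  0.10850853 -2.93468176]
the job is handed in; nothing more can be done
None
```

The job is handed in (no verdict was returned): the lever is in the two-dot notch with the ring clamped, and the gripper is holding the handpiece upright and still, with the drum about 4 mm out above and below the ring and centred in it to well within a millimetre by the camera views.

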